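Hang the dowel basket on the approved hook of the bench stand

TASK

Hang the blue basket of dowels by its handle on the hook whose post wears the green collar; the hook with the red collar is out of use. Keep the basket upright on the way so that no dowels spill, lower it until the hook is carrying it before you let go, and leave everything else on the bench undisturbed.

Things in the scene. Friction and masses are not known exactly. Their poses are not given: they have to be found in the camera images.
- blue_basket: The basket to hang: open blue plastic box of wooden dowels, 80 (x) by 120 (y) by 60 mm high, with a rigid steel arch handle in its y-z plane: uprights at y = +-55 mm and a level bar along y, 10 mm thick, its axis 140 mm above the underside. Window between rim and bar: 75 mm high, 100 mm wide. Unchanged by a half turn. Origin: centre of the underside. 0.25 to 0.5 kg.
- blue_basket_handle (a point): Middle of the blue basket's bar, on its axis, 140 mm above the underside; axes as the basket. The hook must come under this middle, so fingers that hold the bar must hold it beside the middle (30 mm off leaves room).
- stand: Fixed stand with two hooks that point along its -x (to the robot): steel foot 140 (x) by 300 (y) by 12 mm; two upright aluminium sleeves at x = +50 mm, y = +-90 mm, 22 mm thick (28 mm at the top), 137 mm high, each with a 10 mm rod rising out of it that bends into a hook. Nothing stands above the hooks. Origin: centre of the foot's underside.
- post_right (a point): Axis of the sleeve and hook post at the stand's y = -90 mm, at bench height (NOT hook height); axes as the stand. The hook, of 10 mm rod: from the post a level arm runs 75 mm along -x, then a tip slopes up: its end (axis) is 98 mm from the post and 22 mm above the arm's axis, plus 5 mm rod radius.
- post_left (a point): The same for the hook at the stand's y = +90 mm. Each hook is clamped at a height of its own, from 160 to 235 mm (arm's axis above the bench), and does not slip. This height is not reported: find it by touch or sight.
- collar_green: Green plastic collar 42 mm across, 30 mm high, around one of the two sleeves: its axis is that sleeve's axis, its axes are parallel to the stand's. Origin: centre of its underside, 70 mm above the bench. It marks the hook to use, left or right.
- collar_red: The same collar in red, around the other sleeve: that hook is out of use.
- grey_basket: Bystander: a grey basket of hinges of the same shape as the blue one. Origin: centre of the underside.
- block_stack: Bystander: three drilled chipboard blocks, 60 by 160 mm, 54 mm high, beyond the stand. Origin: centre of the underside.
- glue_bottle: Bystander: white bottle, 56 mm across, 160 mm high, right of the stand. Origin: centre of the underside.
- tape_roll: Bystander: roll of yellow tape lying flat, 90 mm across, 24 mm high, in front of the stand. Origin: centre of the underside.
- screwdriver: Bystander: screwdriver lying on the bench. Origin: its underside.
Not all that is in view belongs to the job. Of the things that look like the blue_basket, take the one that is nearest to the robot's base at the start.

How it is judged:
By the outcome, as a careful person would: the job done as asked, in the order asked, and still so for the second after the job is handed in, with the robot touching nothing.
It also fails if it takes over 70 s, if anything falls off the work surface, if the arm or the gripper's body presses on something with over 40 N, if the wrist force passes 120 N, or if a joint passes its speed limit or range.

ROBOT

A 6-joint arm with a two-finger parallel gripper is mounted at the origin on the work surface. World frame = base frame: x ahead of the robot, y to its left, z up, the work surface at z = 0. Lengths are in mm, angles in rad, forces in N, time in s.
With the tool pointing down it reaches from about 300 to 775 mm from the base axis. Payload 14.6 kg.
Tool frame: the origin (TCP) lies on the centre line of the jaws, within the pads' length; the fingertips stand 19 mm ahead of it and the grasp point (between the pads) is the TCP (bot.tip_reach is the distance from the TCP to the fingertips, in mm); z points along the fingers, y is the line along which they close (so a half turn about z gives the same grasp; the last joint's range is limited). The gripper opens to 85 mm and grips with 20 to 120 N. Pads are 22 mm wide; open, the fingers measure 114 mm over their backs; the gripper's body (76 mm by 85 mm) begins 54 mm behind the grasp point. The pads swing forward as they close: fully open they stand 13 mm farther back than shut.
Start: joints at [1.062, 0.3, 1.521, -0, 1.321, -0.067], TCP at [235.158, 497.182, 250.281] pointing down, gripper open.
Joint ranges: [-3.03, 3.03], [-0.79, 2.21], [0.23, 2.52], [-1.04, 4.18], [0, 3.07], [-2.55, 2.55]. Speed limits (rad/s): [2.22, 2.22, 2.57, 3.14, 3.14, 3.14].

INTERFACE

Orientations are given as a unit quaternion [w, x, y, z].
In Python, from rig import bot gives the robot as it stands. Calls block until the motion is done:
- bot.move_to(position, orientation): joint-space move of the TCP to a pose.
- bot.servo_line(position, attitude=None, speed=150, until_force=None): straight line of the TCP; attitude=None keeps the orientation; speed is the mean speed in mm/s. With until_force (N) it stops when the force on the tool has changed by that much, and returns True; else False.
- bot.move_joints(angles): joint-space move.
- bot.move_gripper(opening, grip_force=None): finger opening in mm; grip_force is the grip in N (None keeps the last); returns when the fingers have stopped.
- bot.dwell(seconds).
- bot.ik(position, orientation): joint angles nearest the present ones, or None.
- bot.read_state(): the state.
- bot.read_camera(name): name is "scene" or "top" or "wrist"; returns a dict with "image" (384x512x3 uint8, blue, green, red), "depth" (384x512 float32, mm along the optical axis (not along the pixel's ray), 0 where there is no reading), "fovy" (degrees; the focal length in pixels is half the picture's height over the tangent of half this angle, whatever the lens; pixels are square), "cx", "cy" (the principal point, pixels), "k1" (the pictures are not rectified: a ray, as slopes to the right and down, at radius r is drawn at 1 + k1 r^2 times it, then the intrinsics apply), "eye" and "attitude" of the camera in the world; the wrist camera has in their place "mount" (4x4, takes a point from camera to tool coordinates, whose origin is the TCP and whose axes are the flange's). Camera axes: x right, y down, z forward; pixel columns grow to the right and rows downward; lengths in mm; the calibration is good to about 2 mm. A picture is of the moment at which its call begins: read the wrist's pose just before it.
A pose or a line that the arm cannot do raises bot.MotionError and nothing moves.
- bot.finish_job(): hands the job in; it is judged then, once.
The state is a dict: "clock": time; "joint_positions": joint angles; "qvel": joint speeds; "effort": joint torques, N m; "ee_pos": TCP position; "tool_rot": TCP orientation; "ft_force": force on the tool from outside, world axes, zero at the start; "moment": the same for the moment, N m; "grip_width": finger opening in mm; "grip_force": force on a finger pad.
Only numpy, scipy, OpenCV 4.12 (cv2) and the standard library are available. Lean on these libraries where they do the work, as an engineer would, in place of code of your own. Each camera call takes 0.05 s, during which the arm holds its last target. There are 200 camera calls.

## Working session

There is one attempt and no reset: what is moved stays moved. The work goes in short steps, each a Python script; the robot and the scene stay as the last script left them, time stands still between calls to the robot, and variables do not carry over. Pictures are saved under pics/ and viewed, at most 10 in all, crops included, and the job is handed in when it is done.

```bash
mkdir -p pics; cat > h.py <<'E'
import numpy as np, cv2
from scipy.spatial.transform import Rotation as R
from rig import bot
def q2m(q): return R.from_quat([q[1],q[2],q[3],q[0]]).as_matrix()
def m2q(m):
    q=R.from_matrix(m).as_quat(); return [q[3],q[0],q[1],q[2]]
def cam(n):
    s=bot.read_state(); c=bot.read_camera(n)
    if 'mount' in c:
        T=np.eye(4); T[:3,:3]=q2m(s['tool_rot']); T[:3,3]=s['ee_pos']; T=T@np.array(c['mount'])
        c['R'],c['e']=T[:3,:3],T[:3,3]
    else: c['R'],c['e']=q2m(c['attitude']),np.array(c['eye'])
    c['f']=192/np.tan(np.radians(c['fovy'])/2)
    return c
def ray(c,uv):
    K=np.array([[c['f'],0,c['cx']],[0,c['f'],c['cy']],[0,0,1.]])
    p=cv2.undistortPoints(np.array(uv,float).reshape(-1,1,2),K,np.array([c['k1'],0,0,0,0.]))[:,0]
    return np.c_[p,np.ones(len(p))]
def pts(c,uv,depth=None):  # world points by depth
    uv=np.array(uv); d=c['depth'][uv[:,1],uv[:,0]] if depth is None else depth
    return (ray(c,uv)*np.asarray(d)[:,None])@c['R'].T+c['e']
def cloud(c):
    v,u=np.nonzero(c['depth']>0); uv=np.c_[u,v]
    return uv,pts(c,uv)
def onz(c,uv,z):
    r=ray(c,uv)@c['R'].T; return c['e']+r*((z-c['e'][2])/r[:,2])[:,None]
def tri(c1,uv1,c2,uv2):
    A=[];b=[];
    for c,u in((c1,uv1),(c2,uv2)):
        d=(ray(c,[u])@c['R'].T)[0]; d/=np.linalg.norm(d); P=np.eye(3)-np.outer(d,d); A.append(P); b.append(P@c['e'])
    return np.linalg.lstsq(np.vstack(A),np.hstack(b),rcond=None)[0]
E
python3 - <<'E'
from h import *
import pickle
s=bot.read_state();print(s['clock'],s['tool_rot'],s['ft_force'])
for n in('scene','top'):
    c=cam(n); pickle.dump(c,open(n+'.pkl','wb')); print(n,c['e'],c['fovy'],c['cx'],c['cy'],c['k1'],c['R'][:,2])
    cv2.imwrite(f'pics/{n}.png',cv2.resize(c['image'],(768,576),interpolation=cv2.INTER_CUBIC))
E
```

```text
0.0 [-1.58737538e-04  2.19151566e-01  9.75690653e-01 -5.61279329e-04] [ 0.58825349 -0.10405288  0.85528348]
scene [1329.07956555  104.27406857  764.95395368] 49.730570229692496 255.664439158678 189.3538259358075 -0.02198041903938966 [-0.73673853 -0.11068741 -0.66705669]
top [ 363.8554205     4.28588385 1124.57102155] 55.325198351442104 259.33222119474567 184.65631451315218 0.00818721548886808 [ 0.21985441 -0.01487111 -0.97541934]
```

View pics/scene.png

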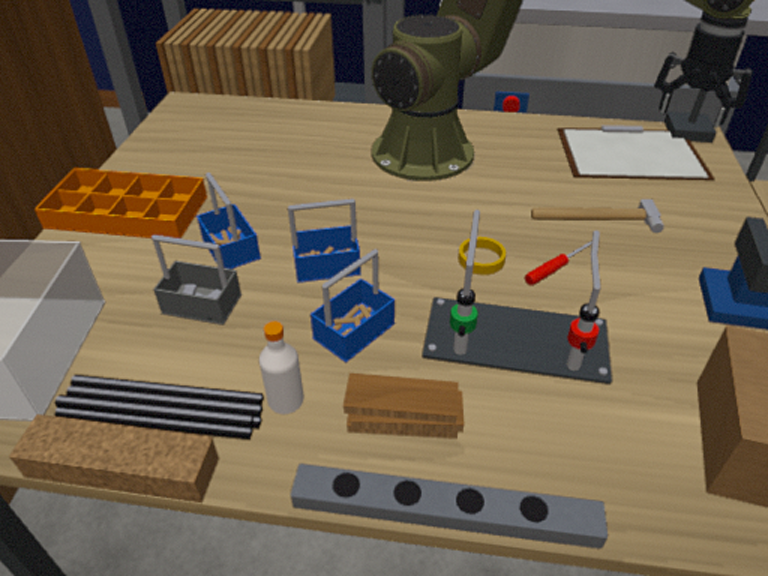

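View pics/top.png

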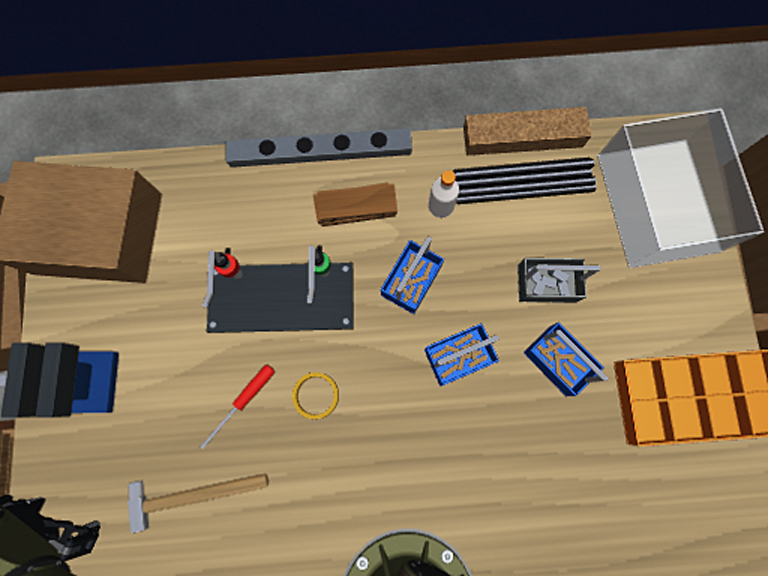

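Scene: the green collar is at scene (463,318), top (319,262), the stand's right-hand hook; red is at (226,265) in top. Candidates that could be taken for the blue basket (top picture, 768 wide): A (413,276), B (462,354), C (565,360); the grey one at (553,280) is out by colour. Next: measure distances to the base and the hook.

```bash
python3 - <<'E'
from h import *
import pickle
C={n:pickle.load(open(n+'.pkl','rb')) for n in('scene','top')}
np.set_printoptions(precision=1,suppress=True)
for n,c in C.items():
    uv,P=cloud(c); hsv=cv2.cvtColor(c['image'],cv2.COLOR_BGR2HSV)[uv[:,1],uv[:,0]]
    print(n,'bench z',np.median(P[(P[:,2]<15)&(P[:,2]>-15),2]))
    m=(hsv[:,0]>100)&(hsv[:,0]<125)&(hsv[:,1]>150)&(P[:,2]>10)&(P[:,2]<80)&(P[:,0]>250)&(P[:,0]<720)&(P[:,1]<100)
    im=np.zeros((384,512),np.uint8); im[uv[m,1],uv[m,0]]=1; im=cv2.morphologyEx(im,cv2.MORPH_CLOSE,np.ones((5,5)))
    k,l,st,ce=cv2.connectedComponentsWithStats(im)
    for i in range(1,k):
        if st[i,4]<200: continue
        sel=(l[uv[:,1],uv[:,0]]==i)&m
        Q=P[sel]; rim=Q[Q[:,2]>np.percentile(Q[:,2],95)-8]
        r=cv2.minAreaRect(rim[:,:2].astype(np.float32))
        ctr=np.array(r[0]); hd=P[(np.hypot(*(P[:,:2]-ctr).T)<75)&(P[:,2]>125)&(P[:,2]<160)]
        top=hd.mean(0) if len(hd) else 0
        print(ce[i]*1.5,'rim',r,'z',np.percentile(Q[:,2],95),'dist',np.hypot(*ctr),'bar',top,len(hd), cv2.minAreaRect(hd[:,:2].astype(np.float32)) if len(hd)>3 else '')
    for nm,lo,hi in(('green',45,80),('red',0,6)):
        m=(hsv[:,0]>=lo)&(hsv[:,0]<=hi)&(hsv[:,1]>150)&(P[:,2]>40)&(P[:,2]<140)&(P[:,0]>400)&(P[:,0]<800)&(abs(P[:,1]-150)<200)
        print(nm,m.sum(),np.median(P[m],0),P[m].min(0),P[m].max(0))
    m=(P[:,2]>155)&(P[:,2]<270)&(P[:,0]>400)&(P[:,0]<750)&(P[:,1]>20)&(P[:,1]<330)
    for a,b in((20,160),(160,330)):
        Q=P[m&(P[:,1]>a)&(P[:,1]<b)]; Q=Q[np.argsort(Q[:,0])]
        print('hook',len(Q)); print(Q[::max(1,len(Q)//14)])
    m=(P[:,2]>5)&(P[:,2]<20)&(P[:,0]>400)&(P[:,0]<750)&(P[:,1]>0)&(P[:,1]<360)&(hsv[:,2]<90)
    print('foot',cv2.minAreaRect(P[m][:,:2].astype(np.float32)),m.sum())
E
```

```text
scene bench z -0.4294618450346661
[229.8 234. ] rim ((423.0252685546875, -338.3480224609375), (123.41838836669922, 79.1508560180664), 38.51421356201172) z 58.5588751589871 dist 541.6915747351001 bar [ 430.9 -332.6  140.9] 116 ((421.6499938964844, -338.9638977050781), (122.3482666015625, 9.374807357788086), 38.88875198364258)
[324.8 251.4] rim ((445.6949768066406, -138.16680908203125), (84.49729919433594, 115.53925323486328), 17.181697845458984) z 58.13307074561077 dist 466.61984471578404 bar [ 447.5 -138.1  140. ] 197 ((446.1740417480469, -139.05181884765625), (13.463883399963379, 118.21939086914062), 18.187654495239258)
[353.7 317.9] rim ((611.0718994140625, -56.358795166015625), (80.94713592529297, 120.38027954101562), 55.83580017089844) z 58.2920448508981 dist 613.6653648741104 bar [614.  -56.7 140.6] 213 ((611.572509765625, -56.10467529296875), (10.764110565185547, 118.74549865722656), 55.401451110839844)
green 208 [652.  124.7  96.5] [625.6 104.1  73.6] [661.3 293.6 130.7]
red 226 [660.5 297.7  96.1] [628.9 283.1  70.2] [676.7 323.8 110.2]
hook 228
[[538.9 132.3 218.7]
 [547.4 1
[... 1828 characters left out ...]
 130.  211.7]
 [559.4 128.1 204.9]
 [568.8 123.8 196.1]
 [576.1 123.1 198.9]
 [582.8 128.6 194.7]
 [590.5 128.1 196. ]
 [598.  120.  195.6]
 [605.  121.6 200.5]
 [613.5 121.5 198.8]
 [620.1 126.8 196. ]
 [627.4 121.1 197.4]
 [633.2 126.1 197.5]
 [638.1 123.1 198.7]]
hook 164
[[543.9 306.5 205.5]
 [549.8 301.  198.9]
 [558.5 302.3 194.8]
 [565.6 300.4 184.5]
 [573.9 300.7 183.4]
 [581.8 305.3 185.4]
 [588.4 309.3 181.1]
 [595.7 301.1 181.9]
 [603.5 303.  184.2]
 [611.6 303.  184.2]
 [617.9 306.4 182. ]
 [625.5 305.6 184.1]
 [633.7 303.2 183.5]
 [640.5 300.8 156.8]
 [643.7 297.7 175.4]]
foot ((575.0147094726562, 180.21533203125), (346.9414367675781, 359.437255859375), 0.13037700951099396) 3857
```

```bash
python3 - <<'E'
import pickle,cv2,numpy as np
a=pickle.load(open('scene.pkl','rb'))['image'];b=pickle.load(open('top.pkl','rb'))['image']
A=cv2.resize(a[130:270,180:420],(800,467),interpolation=cv2.INTER_CUBIC)[:300]
x=cv2.resize(a[115:245,190:330],(400,371),interpolation=3); y=cv2.resize(b[150:280,240:410],(400,306),interpolation=3)
z=cv2.resize(a[130:255,280:410],(400,385),interpolation=3)[:290]; w=cv2.resize(b[155:225,130:240],(400,255),interpolation=3)
L=np.vstack([x[:300],y[:300]])[:600]; r=np.vstack([z,w]); r=np.pad(r,((0,600-r.shape[0]),(0,0),(0,0)))
cv2.imwrite('pics/crop1.png',np.hstack([L,r]))
E
```

```text
(no output)
```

View pics/crop1.png

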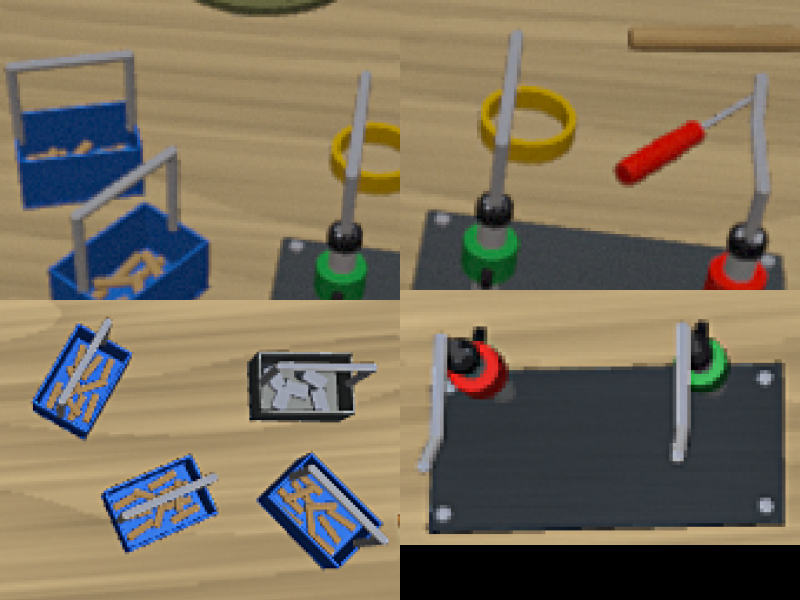

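Crop and depth agree: B (its handle at crop (70,60), upper left) is at (444,-139), 466 mm from the base, against 540 for C and 611 for A, so B is the one. The green hook's arm is at about z 193, y 124. I'll refine both with the wrist camera from two places each.

```bash
cat >> h.py <<'E'
def down(deg):
    a=np.radians(deg); y=np.array([np.cos(a),np.sin(a),0]); z=np.array([0,0,-1.]); return m2q(np.c_[np.cross(y,z),y,z])
E
python3 - <<'E'
from h import *
import pickle
p=bot.read_state()['ee_pos']; bot.servo_line([p[0],p[1],370],speed=200)
i=0
for pos,a in(([480,124,370],-1.6),([540,110,370],-1.6),([400,-110,330],18.7),([430,-150,330],18.7)):
    bot.move_to(pos,down(a)); bot.dwell(.2); c=cam('wrist'); pickle.dump(c,open(f'w{i}.pkl','wb')); i+=1
    print(bot.read_state()['clock'],bot.read_state()['joint_positions'][5],c['e'],c['R'][:,2],c['fovy'])
ims=[pickle.load(open(f'w{k}.pkl','rb'))['image'] for k in range(4)]
cv2.imwrite('pics/w.png',cv2.resize(np.vstack([np.hstack(ims[:2]),np.hstack(ims[2:])]),(800,600),interpolation=cv2.INTER_AREA))
E
```

```text
2.7417 0.2067662425772538 [481.59955283 202.29602541 494.21685791] [-0.0081389  -0.30279577 -0.95302071] 67.6918801593134
3.35 0.1625054724759084 [541.08972446 188.02119681 494.72844904] [-0.0076542  -0.30269658 -0.95305624] 67.6918801593134
4.6333 -0.6826222632638591 [375.15740206 -35.88669926 454.24744417] [ 0.0973933  -0.28672658 -0.95304901] 67.6918801593134
5.2 -0.7422344110758651 [404.47448816 -75.80702182 454.44670134] [ 0.09768447 -0.28690304 -0.9529661 ] 67.6918801593134
```

View pics/w.png

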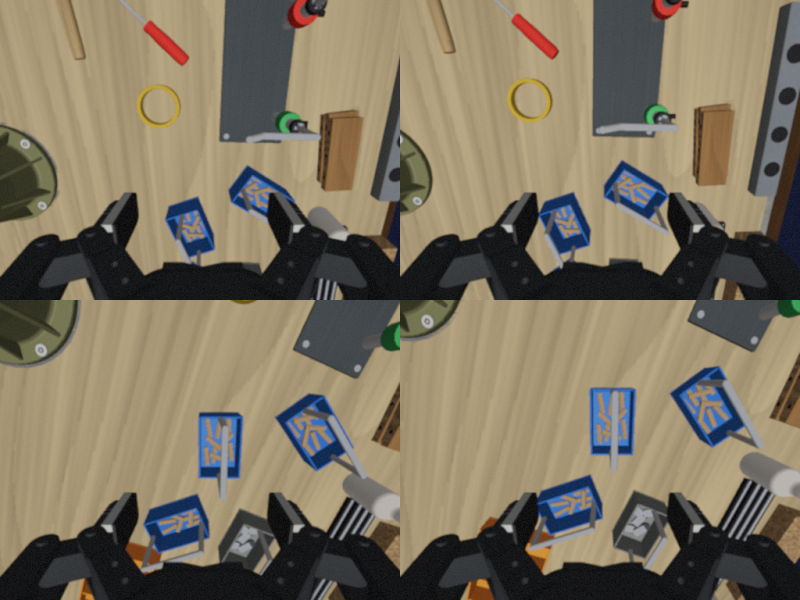

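The wrist views show B aligned with the tool, at (220,445) and (612,420), and the green hook's arm at (270,136) and (625,128), running left-right. I'll fit the bar and the hook by depth, and triangulate their edges across the two places.

```bash
python3 - <<'E'
from h import *
import pickle
np.set_printoptions(precision=1,suppress=True)
def ends(Q): # principal-axis fit
    m=Q.mean(0); u=np.linalg.svd(Q-m)[2][0]; t=(Q-m)@u; return m+u*(t.min()+t.max())/2,u,np.ptp(t)
for n in('w0','w1','w2','w3','top','scene'):
    c=pickle.load(open(n+'.pkl','rb')); uv,P=cloud(c)
    if n not in('w0','w1'):
        Q=P[(np.hypot(P[:,0]-444,P[:,1]+139)<85)&(P[:,2]>132)&(P[:,2]<155)]
        if len(Q)>20:
            r=cv2.minAreaRect(Q[:,:2].astype(np.float32)); print(n,'bar',r,'ztop',np.percentile(Q[:,2],[20,50,80]))
    if n not in('w2','w3'):
        Q=P[(P[:,0]>525)&(P[:,0]<670)&(abs(P[:,1]-124)<25)&(P[:,2]>160)&(P[:,2]<250)]
        A=Q[(Q[:,0]>572)&(Q[:,0]<632)]
        f=np.polyfit(A[:,0]-600,A[:,1],1); fz=np.polyfit(A[:,0]-600,A[:,2],1)
        print(n,'arm y@600,slope',f[::-1],'z@600',fz[1],fz[0],'z90',np.percentile(A[:,2],90),'xrange',np.percentile(Q[:,0],[.5,99.5]),len(A), 'ywidth',np.ptp(A[:,1]))
        T=Q[Q[:,0]<558]; g=np.polyfit(T[:,0],T[:,2],1); print('   bend x',(fz[1]-fz[0]*600-g[1])/(g[0]-fz[0]),'tip slope',g[0],'ztip',T[:,2].max(),'post',Q[(Q[:,0]>632)&(Q[:,2]<185)].mean(0))
    if n in('w0','w1','w2','w3'):
        hsv=cv2.cvtColor(c['image'],cv2.COLOR_BGR2HSV)[uv[:,1],uv[:,0]]
        print('   bench z',np.median(P[abs(P[:,2])<15,2]))
# stereo matching of the wrist pair: refine with a template, no depth used
def match(a,b,u,h=7):
    ca,cb=(pickle.load(open(k+'.pkl','rb')) for k in(a,b)); u=np.array(u)
    d=ca['depth'][u[1],u[0]]; X=pts(ca,[u])[0]
    q=cb['R'].T@(X-cb['e']); K=[cb['f']*q[0]/q[2]+cb['cx'],cb['f']*q[1]/q[2]+cb['cy']]
    t=ca['image'][u[1]-h:u[1]+h+1,u[0]-h:u[0]+h+1]; x,y=map(int,np.round(K)); s=h+12
    w=cv2.matchTemplate(cb['image'][y-s:y+s+1,x-s:x+s+1],t,cv2.TM_CCOEFF_NORMED); _,v,_,l=cv2.minMaxLoc(w)
    return X,tri(ca,u,cb,[x-s+l[0]+h,y-s+l[1]+h]),v
def project_pick(a,X):
    c=pickle.load(open(a+'.pkl','rb')); q=c['R'].T@(np.array(X)-c['e']); return [int(round(c['f']*q[0]/q[2]+c['cx'])),int(round(c['f']*q[1]/q[2]+c['cy']))]
for a,b,X in(('w2','w3',[425,-84,145]),('w2','w3',[462,-194,145]),('w0','w1',[541,127,220]),('w0','w1',[565,126,198])):
    try: print(a,X,*match(a,b,project_pick(a,X)))
    except Exception as e: print(a,X,repr(e)[:80])
E
```

```text
w0 arm y@600,slope [127.1  -0. ] z@600 198.0294541598608 -0.004993950235147295 z90 199.65038804320474 xrange [535.8 640. ] 525 ywidth 12.217274105145577
   bend x 567.7304883391301 tip slope -0.7538468553246022 ztip 222.40271483630607 post [634.5 127.9 171.2]
   bench z 0.8116524749654275
w1 arm y@600,slope [126.9  -0. ] z@600 198.02444617111425 -0.028068230935158516 z90 199.66431163855842 xrange [535.7 639.7] 536 ywidth 11.754854778005637
   bend x 566.13493365812 tip slope -0.7806521155913727 ztip 222.15474253735852 post [634.4 128.4 172.2]
   bench z 0.8096123464490574
w2 bar ((444.02288818359375, -138.33172607421875), (9.903197288513184, 118.68740844726562), 18.562618255615234) ztop [143.4 144.7 145.5]
   bench z 0.7750058768042436
w3 bar ((444.0966796875, -138.39813232421875), (9.992162704467773, 118.9210433959961), 18.568208694458008) ztop [143.3 144.6 145.6]
   bench z 0.7606186141655087
top bar ((443.6758117675781, -140.9822540283203), (9.694108963012695, 118.509521484375), 18.619184494018555) ztop [142.8 144.4 145.8]
top arm y@600,slope [123.5  -0. ] z@600 197.61881525685962
[... 217 characters left out ...]
648498535156, -138.71942138671875), (13.463883399963379, 117.51964569091797), 18.187654495239258) ztop [138.1 141.8 143.8]
scene arm y@600,slope [126.2  -0.1] z@600 196.8373632374029 0.011444914730212644 z90 198.3322774927252 xrange [540.7 645.2] 76 ywidth 11.71773961931703
   bend x 566.7413830147981 tip slope -0.8786892861236073 ztip 220.82536381318016 post [642.  124.1 173.1]
w2 [425, -84, 145] [424.9 -84.2 145.2] [426.4 -85.9 135. ] 0.4692363739013672
w2 [462, -194, 145] [ 462.5 -194.7  144. ] [ 461.8 -193.8  146. ] 0.8795964121818542
w0 [541, 127, 220] [541.1 126.7 219.5] [536.2 130.9 241. ] 0.5521212816238403
w0 [565, 126, 198] [564.6 125.9 198.4] [563.3 127.1 203.2] 0.8493527770042419
```

```bash
python3 - <<'E'
from h import *
import pickle
for n in('w0','w1'):
    uv,P=cloud(pickle.load(open(n+'.pkl','rb')))
    for y0 in(126,306):
        Q=P[(P[:,0]>560)&(P[:,0]<638)&(abs(P[:,1]-y0)<25)&(P[:,2]>160)&(P[:,2]<250)]
        Q=Q[Q[:,2]>np.percentile(Q[:,2],50)-6]
        if len(Q)>20: print(n,y0,np.degrees(np.arctan(np.polyfit(Q[:,0],Q[:,1],1)[0])),len(Q))
x,y=453.7,-166.8; o=down(18.57)
bot.move_gripper(60,grip_force=90)
bot.move_to([x,y,230],o)
bot.servo_line([x,y,140],speed=80)
bot.move_gripper(0,grip_force=90)
s=bot.read_state();print(s['clock'],s['ee_pos'],s['grip_width'],s['grip_force'],s['ft_force']); f0=np.array(s['ft_force'])
bot.servo_line([x,y,180],speed=40); bot.dwell(.3)
s=bot.read_state();print(s['clock'],s['grip_width'],s['grip_force'],s['ft_force'],s['moment'])
c=cam('scene')
cv2.imwrite('pics/lift.png',cv2.resize(c['image'][100:250,150:350],(800,600),interpolation=3))
uv,P=cloud(c)
Q=P[(np.hypot(P[:,0]-444,P[:,1]+139)<75)&(P[:,2]>168)&(P[:,2]<195)]
E
```

```text
w0 126 -2.754526369452732 677Traceback (most recent call last):
  File "<stdin>", line 7, in <module>
    return _quantile_unchecked(
        a, q, axis, out, overwrite_input, method, keepdims, weights)
    return _ureduce(a,
                    func=_quantile_ureduce_func,
    ...<5 lines>...
                    overwrite_input=overwrite_input,
                    method=method)
    r = func(a, **kwargs)
    result = _quantile(arr,
                       quantiles=q,
    ...<2 lines>...
                       out=out,
                       weights=wgt)
    slices_having_nans = np.isnan(arr[-1, ...])
                                  ~~~^^^^^^^^^
IndexError: index -1 is out of bounds for axis 0 with size 0
```

The yaw fit failed before anything moved: the red hook isn't in that view. The stand's yaw is about -2.5°. Now the grasp.

```bash
python3 - <<'E'
from h import *
x,y=453.7,-166.8; o=down(18.57)
bot.move_gripper(60,grip_force=90)
bot.move_to([x,y,230],o)
bot.servo_line([x,y,140],speed=80)
bot.move_gripper(0,grip_force=90)
s=bot.read_state();print(s['clock'],s['ee_pos'],s['grip_width'],s['grip_force'],s['ft_force'])
bot.servo_line([x,y,180],speed=40); bot.dwell(.3)
s=bot.read_state();print(s['clock'],s['grip_width'],s['grip_force'],s['ft_force'],s['moment'])
c=cam('scene')
cv2.imwrite('pics/lift.png',cv2.resize(c['image'][90:240,150:350],(800,600),interpolation=3))
uv,P=cloud(c); d=P[:,:2]-[444,-138.4]; u=np.array([-.318,.948])
m=(np.hypot(*d.T)<75)&(P[:,2]>168)&(P[:,2]<195)&((d@u)>-12); print(m.sum(),np.polyfit(d[m]@u,P[m,2],1))
E
```

```text
7.8917 [ 453.74468667 -166.86700322  140.30171189] 7.058371781584951 87.91756868362427 [-2.68839795 -0.48615228  4.93547883]
9.3417 7.03778643794961 87.72076606750488 [-0.88128572 -0.09544472 -2.65040531] [-0.04144565 -0.07043391  0.04260176]
113 [-5.78347224e-02  1.81200812e+02]
```

View pics/lift.png

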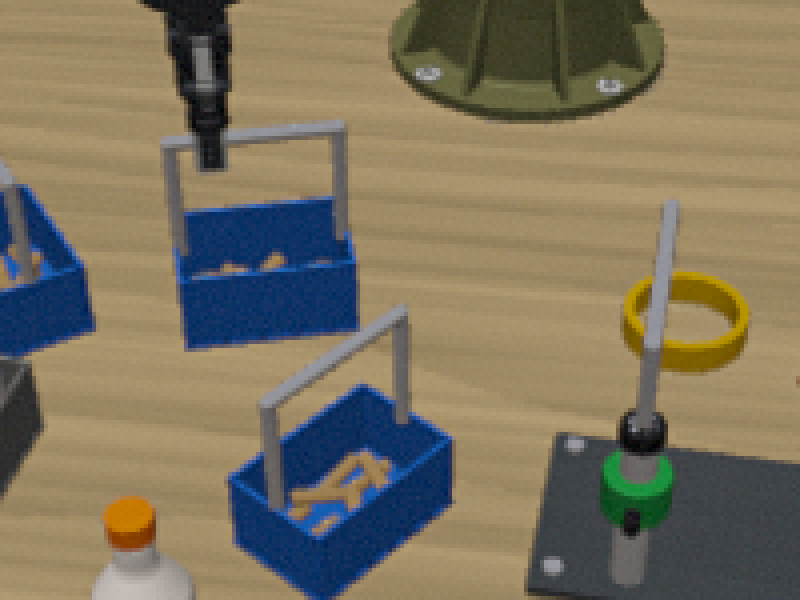

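The basket is lifted level and still full, with the middle of the bar free. Next: carry it to in front of the hook, thread the window over the tip at z 247, and look before lowering.

```bash
python3 - <<'E'
from h import *
o=down(-2.4)
bot.servo_line([453.7,-166.8,249],speed=80)
bot.servo_line([447,102,249],attitude=o,speed=110)
bot.servo_line([571.2,97,249],speed=60); bot.dwell(.3)
s=bot.read_state();print(s['clock'],s['ee_pos'],s['grip_width'],s['ft_force'],s['moment'])
w=cam('wrist'); c=cam('scene')
import pickle; pickle.dump((w,c),open('over.pkl','wb'))
a=cv2.resize(w['image'],(400,300),interpolation=cv2.INTER_AREA); b=cv2.resize(c['image'][90:270,230:410],(400,400),interpolation=3)
cv2.imwrite('pics/over.png',np.hstack([np.pad(a,((0,100),(0,0),(0,0))),b]))
uv,P=cloud(w)
d=P-np.array([571.2+1.3,127,249]); m=(abs(d[:,0])<20)&(d[:,1]>-15)&(d[:,1]<62)&(abs(d[:,2])<12)
print(m.sum(),P[m].mean(0),np.polyfit(P[m,1]-127,P[m,2],1),np.polyfit(P[m,1]-127,P[m,0],1),P[m].max(0))
m=(P[:,0]>525)&(P[:,0]<650)&(abs(P[:,1]-126)<20)&(P[:,2]>180)&(P[:,2]<236); Q=P[m]
for a in range(525,650,12):
    k=(Q[:,0]>=a)&(Q[:,0]<a+12)
    if k.sum()>3: print(a,Q[k].mean(0).round(1),k.sum())
E
```

```text
15.525 [571.17220219  97.01523529 249.04746259] 6.762188001799837 [-0.32879973 -0.1871106  -3.62640491] [-0.05227945  0.02186029 -0.0325562 ]
3787 [573.3039558  151.25300883 252.78398451] [-9.63181976e-03  2.53017585e+02] [4.13083536e-02 5.72302104e+02] [579.54355886 185.48577497 255.72750075]
525 [536.2 129.8 219.4] 29
537 [543.3 130.  217.5] 395
549 [554.9 129.4 207. ] 360
561 [563.3 127.2 202.5] 124
573 [581.9 126.1 201.3] 147
585 [591.  127.4 198.3] 282
597 [603.  126.9 198.3] 287
609 [615.  126.4 198.4] 281
621 [627.1 126.  198.1] 284
633 [636.3 126.  195.4] 211
```

View pics/over.png

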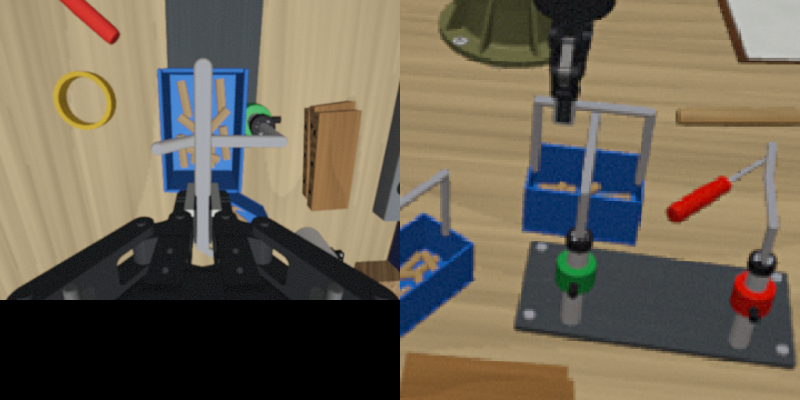

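The bar crosses the hook at right angles with its middle over the arm (wrist picture, about (203,142)). The tip is through the window, and the basket clears the collar. Now to lower it until the arm carries the load.

```bash
python3 - <<'E'
from h import *
bot.servo_line([571.2,97,212],speed=50); bot.dwell(.2)
f0=np.array(bot.read_state()['ft_force'])
r=bot.servo_line([571.2,97,197],speed=12,until_force=6)
bot.dwell(.3); s=bot.read_state();print(r,s['clock'],s['ee_pos'],np.array(s['ft_force'])-f0,s['moment'],s['grip_width'])
E
```

```text
True 17.8083 [571.21739566  96.90932733 202.97811566] [ 0.77460983 -0.9168406   8.90871932] [0.04808166 0.09932322 0.0225809 ] 6.942899776055922
```

Contact came at z 203 as expected, with the load on the hook. Release in steps, back off upward and check.

```bash
python3 - <<'E'
from h import *
for w in(12,18,45): bot.move_gripper(w); bot.dwell(.2)
bot.servo_line([571.2,97,300],speed=60); bot.dwell(1.5)
bot.servo_line([480,60,370],speed=120)
s=bot.read_state();print(s['clock'],s['ft_force'],s['grip_width'])
c=cam('scene'); t=cam('top')
a=cv2.resize(c['image'][90:270,230:410],(400,400),interpolation=3); b=cv2.resize(t['image'][130:300,120:290],(400,400),interpolation=3)
cv2.imwrite('pics/done.png',np.hstack([a,b]))
uv,P=cloud(t); m=(abs(P[:,0]-572)<30)&(abs(P[:,1]-127)<70)&(P[:,2]>199)&(P[:,2]<215); m&=abs(P[:,1]-127)>9
print(m.sum(),P[m].mean(0),np.polyfit(P[m,1]-127,P[m,2],1),np.polyfit(P[m,1]-127,P[m,0],1))
E
```

```text
23.675 [0.03775927 0.09275625 0.6072823 ] 44.90718065271009<stdin>:10: RuntimeWarning: Mean of empty slice.
  ret = um.true_divide(
Traceback (most recent call last):
TypeError: expected non-empty vector for x
```

View pics/done.png

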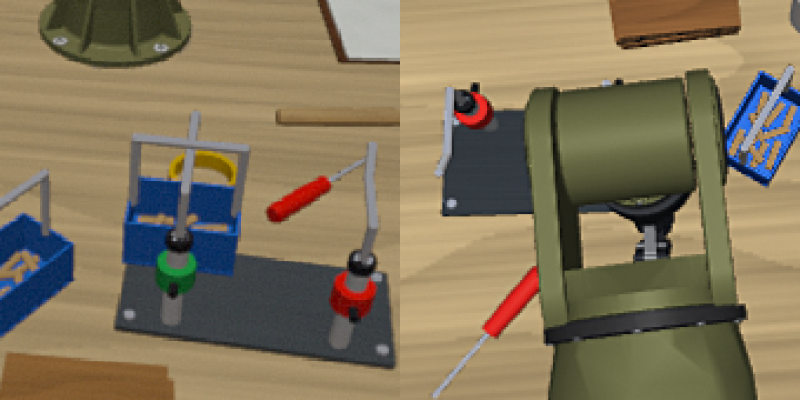

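The scene view shows the basket hanging level on the green hook, with the bar crossing at (190,145), the dowels inside and nothing else moved. The arm is clear, so I'm handing it in.

```bash
python3 - <<'E'
from rig import bot
print(bot.finish_job())
E
```

```text
the job is handed in; nothing more can be done
None
```

The blue basket nearest the base now hangs level by its handle on the green-collared hook, dowels inside, with nothing else disturbed in the last scene picture; the job was handed in at about 24 s, and no verdict was returned.

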